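Stow the baren, free the drawer's stay and lock the drawer shut

ROBOT

A 6-joint arm with a two-finger parallel gripper is mounted at the origin on a cart in front of the work surface, level with it; the furniture and walls round the work are solid. World frame = base frame: x ahead of the robot, y to its left, z up, the work surface at z = 0. Lengths are in m, angles in rad, forces in N, time in s.
With the tool pointing down it reaches from about 0.35 to 0.85 m from the base axis. Payload 8.1 kg.
Tool frame: the origin (TCP) lies on the mounting face of the last link; the fingertips stand 186 mm ahead of it and the grasp point (between the pads) lies 167 mm ahead of it; z points along the fingers, y is the direction in which the jaws open and shut (so a half turn about z gives the same grasp; the last joint's range is limited). The gripper opens to 93 mm and grips with 3 to 60 N. Pads are 15 mm wide; open, the fingers measure 128 mm over their backs; the gripper's body (75 mm by 188 mm) begins 65 mm behind the grasp point.
Start: joints at [-1.271, 0.13, 1.488, -0, 1.523, -0.085], TCP at [0.225, -0.556, 0.405] pointing down, gripper open.
Joint ranges: [-2.96, 2.96], [-0.89, 2.26], [0.02, 2.5], [-1.34, 4.48], [0, 2.73], [-2.66, 2.66]. Speed limits (rad/s): [2.39, 2.39, 2.79, 3.14, 3.14, 3.14].

INTERFACE

Orientations are given as a rotation vector (axis times angle).
In Python, from plant import robot, read_camera, spotter gives the robot as it stands.
- The arm moves only by the tool arm_command, never from a script. Its arguments are lists of equal length, an entry for each row: "xyz": the shift along the world's x, y, z in cm, a list of three; "turn": the turn, a rotation vector about the world's x, y, z in rad, a list of three. A call has 1 to 12 rows; each row shifts and turns the commanded pose from where the row before left it; what a row does not reach is not made up. A row lasts 1/8 s, in which the tool goes at most 62.5 mm and 10.7 degrees, less where a joint would pass 70% of its speed; a pose out of reach is approached as far as the arm can. A call is refused whole if a number of a shift passes 6.25 or a number of a turn 0.188, either way. A call with a gripper value outside its range is refused whole. "gripper" is the finger opening in cm, from 0 to 9.3, set as the call begins (left out, the last holds). The fingers move at their own pace and stop on an object; "force" is the grip in N (left out, the last holds). Time passes only in rows, so rows that do not move let the fingers close. It gives the time, the measured TCP pose, the force and the opening at its end, in the units of the state.
- robot.read_state(): the state, without advancing time (a new reading comes with each control period).
- read_camera(name): name is "side" or "top" or "wrist"; returns a dict with "frame" (480x640x3 uint8, red, green, blue), "z_map" (480x640 float32, m along the optical axis (not along the pixel's ray), 0 where there is no reading), "fx", "fy", "cx", "cy" (pixels), "eye" and "orientation" of the camera in the world. Camera axes: x right, y down, z forward; pixel columns grow to the right and rows downward; lengths in m; the calibration is good to about 2 mm. A picture is of the moment at which its call begins.
- robot.close_job(): hands the job in, once; it reports no verdict.
Trained networks look in a picture, given as the dict that the camera call returned (one of the last four; its "shot" number tells which), for a name from the list of things; names that differ only in an ending like _2 or _b are one class to them, and where a whole thing is asked for, a point or a joint stands for the part that bears it (a point fixed in the world has none). Each returns a list of dicts, best first, with "confidence" (0 to 1); they miss things now and then, are a little off and sometimes report something else, mostly with a low value. They report only what shows in the picture. A call takes as long as a camera call. They do not tell look-alikes from the thing itself.
- spotter.masks_of(picture, query): "pixels" (480x640 bool, what is visible of it) and "centre" ([row, column] in pixels, amid what is visible of it).
The state is a dict: "t": time; "q": joint angles; "dq": joint speeds; "joint_torque": joint torques, N m; "tool_pos": TCP position; "orientation": TCP orientation; "force": force on the tool from outside, world axes, zero at the start; "wrist_torque": the same for the moment, N m; "opening": finger opening in m.
Only numpy, scipy, OpenCV 4.12 (cv2) and the standard library are available. Lean on these libraries where they do the work, as an engineer would, in place of code of your own. Each camera call takes 0.05 s, during which the arm holds its last target. There are 200 camera calls.

TASK

While the chest's drawer is still held open by its locked stay, lay the baren flat on the drawer's floor, grip upward, beside the lino cutter that is already in there. Then lift the stay by its T handle, push the drawer fully home, and swing the stay back down in front of the drawer so that it is locked shut. Leave the other things on the bench where they are.

Things in the scene. Friction and masses are not known exactly. Their poses are not given: they have to be found in the camera images.
- chest: Low wooden chest, fixed to the bench: 200 deep x 290 wide x 104 mm high, lid closed, one drawer that slides out toward the robot. Origin under its centre; x to its rear (the drawer's closing direction), y to its left, z up. The stay, a flat steel bar, pivots at x +50, y +100, z +116 mm from here, beside the lid's hinges; its pivot axis is parallel to y.
- tray (a point): Middle of the drawer's inner floor, on its upper face, 24 mm above the bench; moves with the drawer. Axes as the chest's. Inside: x -89 to +89, y -122 to +122 mm from here. Side walls (8 mm thick) rise 50 mm above the floor, the front panel (14 mm) 64 mm. Open, only x -89 to +60 mm lies clear of the lid (its top is 80 mm above this point).
- front (a point): Middle of the upper edge of the drawer front's outer face, 88 mm above the bench; the flat front is 286 mm wide and reaches from 6 to 88 mm above the bench. Axes as the chest's. Push anywhere on this face along +x.
- strike (a point): Top of the steel strike plate that stands on the drawer's floor by its left wall (10 mm thick along x, 34 mm wide, 50 mm high); moves with the drawer. With the drawer open the stay's nose hangs 7 mm behind it (+x side). Keep tools out of that strip, 42 mm wide, along the left wall.
- drawer (a joint): How far the drawer is out, m: 0 = fully home (against its stop), 0.16 = fully open. It slides with about 1.5 N friction and stays where it is left. It starts open, locked by the stay.
- stay_handle (a point): Middle of the T handle's crossbar on the stay: a dark round bar 14 mm thick, 64 mm long, parallel to the pivot axis. Stay down: 155 mm in front of the pivot and 33 mm above it, 45 mm above the lid, 32 mm above the stay's flat bar, to which an 8 mm post joins it. This frame turns with the stay.
- stay_nose (a point): Lower end of the stay's nose (12 x 16 mm), turned down 57 mm at the front end of the flat steel bar, 177 mm from the pivot. Stay down: its end is 60 mm above the bench and hangs in the drawer behind the strike plate (drawer open), or in front of the drawer front (drawer home), and so locks the drawer either way.
- stay (a joint): Angle of the stay, rad: 0 = down (locked), grows to 0.9 as its front end is lifted. Above 0.2 the nose is clear of the drawer. Friction holds it at any angle; it takes about 4 N at the handle to lift.
- baren_centre (a point): Centre of the loose baren (a flat round rubbing pad, about 120 g), 17 mm above its underside: a disc 105 mm across and 10 mm thick, with a brown bar grip on top, 20 mm wide along this frame's x and 72 mm long along y, from 11 to 34 mm above the underside. z is up through the grip.
- cutter_centre (a point): Centre of the lino cutter (a loose gouge, 106 mm long) that lies in the drawer's right part, roughly along x, 14 mm above the drawer's floor; it stays in the drawer. Its length runs along this frame's y: the mushroom handle (up to 28 mm wide and high) from y -9 to +52 mm, the thin blade to y -53 mm. The room between it and the strike plate's strip is for the baren.
- block_fish: bystander: carved lino block 60 x 96 x 26 mm, origin under its centre
- block_star: bystander: carved lino block with a flower, 102 x 76 x 26 mm, origin under its centre
- lid_spare: bystander: black jar lid 77 mm across, 16 mm high, origin under its centre
- ink_tube_2: bystander: ink tube 48 x 156 x 33 mm, lying along its y, origin under its centre
- tint_a: bystander: upright jar 41 mm across, 105 mm high, origin under its centre
- drier: bystander: upright dropper bottle 33 mm across, 102 mm high, origin under its centre
- tape_roll: bystander: roll of tape 106 mm across, 48 mm high, origin under its centre
- ink_tube_0: bystander: ink tube 47 x 156 x 31 mm, lying along its y, origin under its centre
Things that resemble listed ones, but are neither listed nor needed, are in the scene too. What is shaped like the part that bears baren_centre but turquoise is not meant.

How it is judged:
By the outcome, as a careful person would: the job done as asked, in the order asked, and still so for the second after the job is handed in, with the robot touching nothing.
It also fails if it takes over 72 s, if anything falls off the work surface, if the arm or the gripper's body presses on something with over 40 N, if the wrist force passes 120 N, or if a joint passes its speed limit or range.

## Working session

There is one attempt and no reset: what is moved stays moved. The work goes in short steps, Python scripts to look and compute and a tool call to move; the robot and the scene stay as the last step left them, time stands still between calls to the robot, and variables do not carry over. Pictures are saved under pics/ and viewed, about 8 in all and at most 12, crops included, and the job is handed in when it is done.

Besides the shell and the picture viewer there is one more tool, called after "Request:" by a JSON object that holds its "api" and its "payload", one argument or row to a line. arm_command: Moves the arm, as the interface text tells. Its arguments: {"type":"object","properties":{"xyz":{"type":"array","items":{"type":"array","items":{"type":"number"}}},"turn":{"type":"array","items":{"type":"array","items":{"type":"number"}}},"gripper":{"type":"number"},"force":{"type":"number"}},"required":["xyz","turn"]}

```bash
ls; mkdir -p pics
cat > h.py <<'E'
import numpy as np, cv2
from scipy.spatial.transform import Rotation as R
from plant import robot, read_camera, spotter
def rot(o):
    o=np.array(o,float)
    return o if o.shape==(3,3) else (R.from_rotvec(o).as_matrix() if o.size==3 else R.from_quat(o).as_matrix())
def cloud(p):
    z=p["z_map"]; v,u=np.mgrid[0:480,0:640]
    c=np.dstack([(u-p["cx"])/p["fx"]*z,(v-p["cy"])/p["fy"]*z,z])
    w=c@rot(p["orientation"]).T+np.array(p["eye"]); w[z==0]=np.nan
    return w
def proj(p,X):
    c=(np.array(X)-p["eye"])@rot(p["orientation"]); return c[...,:2]/c[...,2:]*[p["fx"],p["fy"]]+[p["cx"],p["cy"]]
def save(n,im): cv2.imwrite("pics/"+n,cv2.cvtColor(im,cv2.COLOR_RGB2BGR))
E
python3 - <<'E'
from h import *
for n in("top","side"):
    p=read_camera(n); save(n+"0.png",p["frame"]); w=cloud(p)
    print(n,p["eye"],p["orientation"],p["fx"])
    for q in("baren_centre","cutter_centre","chest","drawer","stay_handle","strike","stay","stay_nose"):
        for r in spotter.masks_of(p,q)[:4]:
            m=r["pixels"]; c=w[m]; print(q,round(r["confidence"],2),np.round(r["centre"]),m.sum(),np.round(np.nanmedian(c,0),3),np.round(np.nanmin(c,0),3),np.round(np.nanmax(c,0),3),p["frame"][m].mean(0).round())
print(robot.read_state())
E
```

```text
pics
top [0.39006508 0.07911878 1.70698453] [-2.18227524  2.13003356 -0.1011437 ] 594.2097310613436
baren_centre 0.72 [246. 150.] 1050 [0.528 0.594 0.012] [ 0.478  0.543 -0.005] [0.581 0.653 0.043] [ 30. 133. 119.]
baren_centre 0.58 [257. 208.] 985 [0.504 0.427 0.012] [ 0.456  0.376 -0.004] [0.555 0.481 0.043] [180. 133.  68.]
cutter_centre 0.69 [185. 234.] 153 [0.7   0.351 0.062] [ 0.688  0.339 -0.004] [0.719 0.384 0.104] [68. 52. 39.]
cutter_centre 0.44 [264. 341.] 194 [0.496 0.044 0.041] [0.465 0.034 0.017] [0.569 0.06  0.057] [174. 126.  67.]
drawer 0.83 [253. 309.] 5434 [0.523 0.137 0.025] [ 0.435 -0.008 -0.01 ] [0.612 0.273 0.101] [208. 165.  99.]
stay_handle 0.72 [200. 278.] 490 [0.641 0.232 0.119] [0.58  0.201 0.022] [0.771 0.262 0.167] [125. 123. 118.]
strike 0.65 [250. 310.] 5524 [0.524 0.136 0.026] [ 0.436 -0.008 -0.003] [0.612 0.275 0.101] [208. 164.  98.]
stay 0.6 [207. 278.] 497 [0.638 0.232 0.119] [0.58  0.201 0.019] [0.771 0.262 0.167] [125. 121. 117.]
stay 0.23 [251. 309.] 5498 [0.524 0.138 0.026] [ 0.436 -0.008  0.01 ] [0.612 0.273 0.101] [208. 164.  98.]
stay_nose 
[... 1496 characters left out ...]
0.155] [120. 111. 103.]
{'t': 0.9, 'q': array([-1.27137453e+00,  1.30426684e-01,  1.48820317e+00, -1.34707400e-05,
        1.52295649e+00, -8.54052319e-02]), 'dq': array([ 4.77132741e-05, -2.15731534e-03, -7.98388265e-04, -2.06177699e-03,
       -6.22632415e-04,  6.27382521e-04]), 'joint_torque': array([-2.49380118e-04, -5.59754634e+01, -4.92064404e+01,  7.65390904e-02,
        2.24602839e-02, -1.68035723e-05]), 'tool_pos': array([ 0.22525919, -0.55612634,  0.40471752]), 'orientation': array([ 3.08360856e+00,  6.00761324e-01, -1.99550484e-05]), 'force': array([0.13503019, 0.23731145, 0.37164674]), 'wrist_torque': array([-0.00453727,  0.00549573,  0.01377338]), 'opening': 0.09284842710338127}
```

View top.

View pics/top0.png

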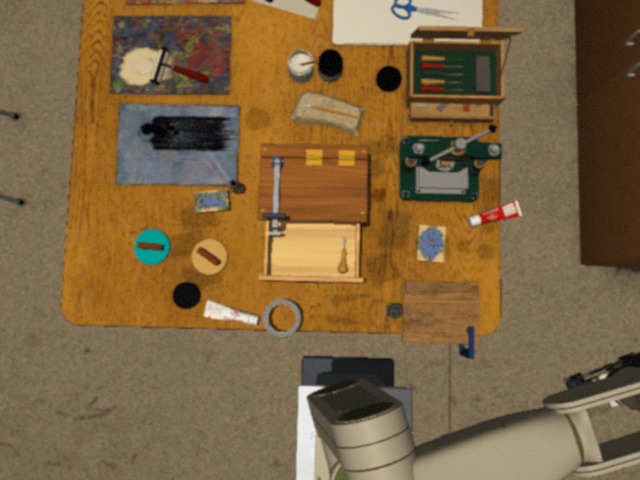

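Run:
```python
from h import *
p=read_camera("top"); w=cloud(p); np.save("top1.npy",w)
f=p["frame"]; np.save("topf.npy",f)
save("crop.png",cv2.resize(f[150:330,170:410],None,fx=3.3,fy=3.3,interpolation=cv2.INTER_CUBIC))
h=f.astype(float)
# chest lid: z~0.10-0.108 pixels
for nm,a,b,xr,yr in(("lid",.098,.110,(.55,.95),(-.1,.4)),("drawfront/walls",.065,.095,(.40,.66),(-.05,.3)),("handle",.135,.17,(.55,.7),(.15,.3))):
    m=(w[...,2]>a)&(w[...,2]<b)&(w[...,0]>xr[0])&(w[...,0]<xr[1])&(w[...,1]>yr[0])&(w[...,1]<yr[1])
    P=w[m]; r=cv2.minAreaRect((P[:,:2]*1000).astype(np.float32)); print(nm,m.sum(),r,np.median(P[:,2]))
# baren grip: brown/orange one
m=(w[...,2]>.022)&(w[...,2]<.05)&(np.hypot(w[...,0]-.504,w[...,1]-.427)<.06)
P=w[m]; print("grip",m.sum(),cv2.minAreaRect((P[:,:2]*1000).astype(np.float32)),np.median(P[:,2]))
r=[r for r in spotter.masks_of(p,"baren_centre") if abs(r["centre"][1]-208)<15][0]
P=w[r["pixels"]]; print("disc",cv2.minEnclosingCircle((P[:,:2]*1000).astype(np.float32)))
for r in spotter.masks_of(p,"cutter_centre"):
    if abs(r["centre"][1]-341)<15:
        P=w[r["pixels"]]; print("cut",cv2.minAreaRect((P[:,:2]*1000).astype(np.float32)))
```

```text
lid 6892 ((698.745849609375, 171.4737548828125), (235.0908966064453, 377.3177490234375), 1.0121853351593018) 0.10416795654278443
drawfront/walls 999 ((545.4364624023438, 133.60165405273438), (296.4842529296875, 219.7273712158203), 89.09911346435547) 0.0832181651216708
handle 128 ((608.9259643554688, 232.02606201171875), (61.58222961425781, 15.024164199829102), 87.89421844482422) 0.15463390353626083
grip 174 ((512.8309326171875, 422.5901184082031), (72.43370056152344, 43.067447662353516), 61.874732971191406) 0.03358297999719961
disc ((504.7047119140625, 429.61993408203125), 54.6775016784668)
cut ((499.58343505859375, 47.81397247314453), (64.90878295898438, 19.666711807250977), 1.801213264465332)
```

View pics/crop.png

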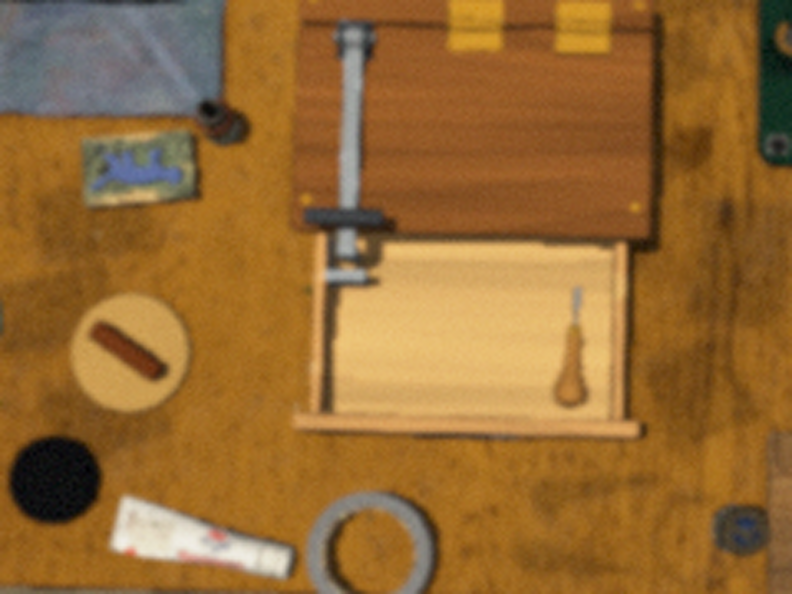

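Baren candidates: the tan disc with brown grip at (208,257) in the top image is the target. The turquoise disc at (150,246) is excluded, and the black lid at (186,295) and the tape roll at (283,317) are other things. The crop confirms tan with a brown bar. The drawer is open, with the cutter on the right at (343,255) and the strike at the upper left.

Run:
```python
from h import *
from scipy import ndimage as N
w=np.load("top1.npy"); f=np.load("topf.npy").astype(int)
def rect(m,n):
    l,k=N.label(m); s=N.sum(m,l,range(1,k+1)); m=l==1+np.argmax(s); P=w[m]
    print(n,m.sum(),cv2.minAreaRect((P[:,:2]*1000).astype(np.float32)),"medz",np.median(P[:,2]).round(4)); return P
x,y,z=w[...,0],w[...,1],w[...,2]
P=rect((abs(z-.104)<.006)&(x<.85)&(x>.58)&(y>-.1)&(y<.4),"lid")
m=(abs(z-.088)<.007)&(x<.47)&(x>.4)&(y>-.05)&(y<.33)
Q=rect(m,"front")
print("front line",np.polyfit(Q[:,1],Q[:,0],1), Q[:,1].min(),Q[:,1].max(),np.percentile(Q[:,0],[2,50,98]))
m=(f[...,0]<140)&(np.hypot(x-.504,y-.428)<.045)
G=rect(m,"grip"); c=G[:,:2]-G[:,:2].mean(0); u=np.linalg.svd(c,full_matrices=0)[2][0]; print(G.mean(0),u,np.degrees(np.arctan2(u[1],u[0])))
m=(abs(z-.155)<.012)&(x<.66)&(x>.56)&(y>.17)&(y<.3); H=rect(m,"handle"); print(H.mean(0)); c=H[:,:2]-H[:,:2].mean(0);print(np.linalg.svd(c,full_matrices=0)[2][0])
m=(abs(z-.119)<.006)&(x<.75)&(x>.62)&(y>.2)&(y<.27); S=rect(m,"bar"); print(S.mean(0),np.polyfit(S[:,0],S[:,1],1))
m=(abs(z-.074)<.006)&(x<.62)&(x>.5)&(y>.2)&(y<.255); S=rect(m,"strike"); print(S.mean(0))
```

```text
lid 6860 ((709.03076171875, 132.71868896484375), (297.96099853515625, 215.1469268798828), 89.79634857177734) medz 0.1042
front 516 ((445.9339904785156, 133.26194763183594), (283.197998046875, 13.990790367126465), 89.94691467285156) medz 0.0878
front line [0.00233761 0.44558001] -0.008338903718190224 0.2748581217258257 [0.43912446 0.44589847 0.45267734]
grip 174 ((504.0911560058594, 423.99871826171875), (72.27640533447266, 18.83277130126953), 56.24533462524414) medz 0.033
[0.50425589 0.42321687 0.03012479] [-0.55541199 -0.83157532] -123.73909656502589
handle 128 ((608.9259643554688, 232.02606201171875), (61.58222961425781, 15.024164199829102), 87.89421844482422) medz 0.1546
[0.60780252 0.23049219 0.15447066]
[-0.01003584 -0.99994964]
bar 217 ((685.6854248046875, 232.4398193359375), (128.23178100585938, 16.69145965576172), 3.1681811809539795) medz 0.1178
[0.68613979 0.2326295  0.11787289] [0.0075685  0.22743645]
strike 27 ((568.04345703125, 232.14990234375), (8.770468711853027, 19.969491958618164), 1.847502589225769) medz 0.0752
[0.56775573 0.23158374 0.07429197]
```

Request:
{"api": "arm_command", "payload": {
  "xyz": [
    [2.1, 4.1, 0],
    [2.1, 4.1, 0],
    [2.1, 4.1, 0],
    [2.1, 4.1, 0],
    [2.1, 4.1, 0],
    [2.1, 4.1, 0],
    [2.1, 4.1, 0],
    [2.1, 4.1, 0],
    [2.1, 4.1, 0],
    [2.1, 4.1, 0],
    [2.1, 4.1, 0],
    [2.1, 4.1, 0]
  ],
  "turn": [
    [0, 0, 0.025],
    [0, 0, 0.025],
    [0, 0, 0.025],
    [0, 0, 0.025],
    [0, 0, 0.025],
    [0, 0, 0.025],
    [0, 0, 0.025],
    [0, 0, 0.025],
    [0, 0, 0.025],
    [0, 0, 0.025],
    [0, 0, 0.025],
    [0, 0, 0.025]
  ],
  "gripper": 6
}}

```text
t: 2.55
tool_pos: [0.4777, -0.0626, 0.405]
orientation: [2.958, 1.056, 0.001]
force: [-0.9, -0.6, -0.2]
opening: 0.0598
```

Request:
{"api": "arm_command", "payload": {
  "xyz": [
    [0.2, 4.1, 0],
    [0.2, 4.1, 0],
    [0.2, 4.1, 0],
    [0.2, 4.1, 0],
    [0.2, 4.1, 0],
    [0.2, 4.1, 0],
    [0.2, 4.1, 0],
    [0.2, 4.1, 0],
    [0.2, 4.1, 0],
    [0.2, 4.0, 0],
    [0.2, 3.8, 0],
    [0.2, 3.5, 0]
  ],
  "turn": [
    [0, 0, 0.025],
    [0, 0, 0.025],
    [0, 0, 0.025],
    [0, 0, 0.025],
    [0, 0, 0.025],
    [0, 0, 0.025],
    [0, 0, 0.025],
    [0, 0, 0.025],
    [0, 0, 0.025],
    [0, 0, 0.025],
    [0, 0, 0.025],
    [0, 0, 0.025]
  ]
}}

```text
t: 4.05
tool_pos: [0.5011, 0.4193, 0.4046]
orientation: [-2.767, -1.487, -0.0]
force: [0.9, -0.3, 0.6]
opening: 0.06
```

```bash
cat > wb.py <<'E'
from h import *
from scipy import ndimage as N
p=read_camera("wrist"); w=cloud(p); f=p["frame"].astype(int); save("w1.png",p["frame"])
s=robot.read_state(); M=rot(s["orientation"]); print(s["t"],s["tool_pos"],"tooly",np.degrees(np.arctan2(M[1,1],M[0,1])),"tilt",M[:,2])
for r in spotter.masks_of(p,"baren_centre"):
    m=r["pixels"]; P=w[m]; t=m&(w[...,2]>np.nanpercentile(P[:,2],99)-.006); 
    print(r["confidence"],r["centre"],m.sum(),p["frame"][m].mean(0))
    g=m&(w[...,2]>.027)
    if g.sum()>30:
        G=w[g]; print("grip",g.sum(),cv2.minAreaRect((G[:,:2]*1000).astype(np.float32)),np.median(G[:,2]), cv2.minAreaRect((P[:,:2]*1000).astype(np.float32)))
E
python3 wb.py
```

```text
4.1 [0.50035448 0.42247362 0.40421044] tooly -33.327396114569844 tilt [-5.04056281e-04  2.05700309e-03 -9.99997757e-01]
0.63 [40.8, 236.5] 8966 [ 98.2082311  187.65346866 172.93040375]
grip 1649 ((529.4130859375, 589.6703491210938), (62.360687255859375, 19.07166862487793), 85.739013671875) 0.03482082997860675 ((522.4112548828125, 586.0014038085938), (77.46053314208984, 93.45997619628906), 55.73448944091797)
0.6 [197.4, 314.1] 7856 [191.23370672 163.89523931 114.63072811]
grip 1340 ((505.87811279296875, 426.8060302734375), (70.78263092041016, 18.210222244262695), 56.1421012878418) 0.03494901934579994 ((499.8657531738281, 428.30328369140625), (88.07015228271484, 81.4754867553711), 37.70781326293945)
```

View pics/w1.png

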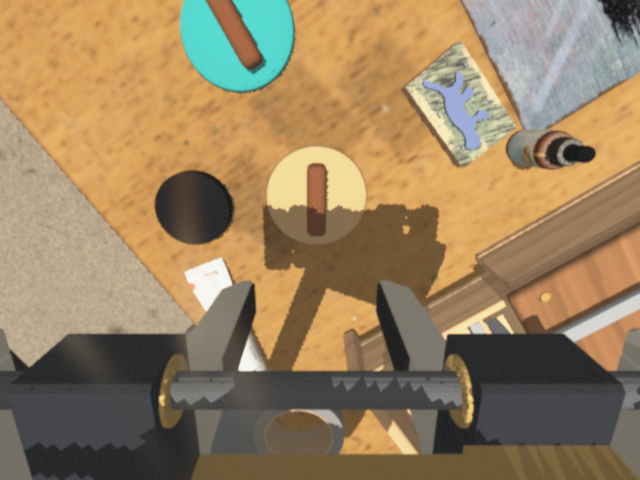

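The wrist view shows the tan baren at (316,195) and the turquoise one at (237,40). The grip is aligned between the jaws.

Request:
{"api": "arm_command", "payload": {
  "xyz": [
    [0.5, 0.4, -2.5],
    [0, 0, -2.5],
    [0, 0, -2.5],
    [0, 0, -2.5],
    [0, 0, -2.5],
    [0, 0, -2.5],
    [0, 0, -2.5],
    [0, 0, -2],
    [0, 0, -1.0],
    [0, 0, 0],
    [0, 0, 0]
  ],
  "turn": [
    [0, 0, -0.007],
    [0, 0, 0],
    [0, 0, 0],
    [0, 0, 0],
    [0, 0, 0],
    [0, 0, 0],
    [0, 0, 0],
    [0, 0, 0],
    [0, 0, 0],
    [0, 0, 0],
    [0, 0, 0]
  ]
}}

```text
t: 5.52
tool_pos: [0.5067, 0.4222, 0.2009]
orientation: [-2.773, -1.475, -0.003]
force: [-0.6, -0.6, -0.2]
opening: 0.06
```

Request:
{"api": "arm_command", "payload": {
  "xyz": [
    [0, 0, 0],
    [0, 0, 0],
    [0, 0, 0],
    [0, 0, 0],
    [0, 0, 0],
    [0, 0, 0]
  ],
  "turn": [
    [0, 0, 0],
    [0, 0, 0],
    [0, 0, 0],
    [0, 0, 0],
    [0, 0, 0],
    [0, 0, 0]
  ],
  "gripper": 0,
  "force": 20
}}

```text
t: 6.28
tool_pos: [0.5061, 0.422, 0.1998]
orientation: [-2.773, -1.476, 0.0]
force: [-1.9, 0.8, 0.9]
opening: 0.0186
```

Request:
{"api": "arm_command", "payload": {
  "xyz": [
    [0, 0, 2],
    [0, 0, 3],
    [0, 0, 3.5],
    [0, 0, 3.5],
    [0, 0, 3],
    [0, -1, 0],
    [0, -2, 0],
    [0.1, -3, 0],
    [0.1, -3, 0],
    [0.1, -3, 0],
    [0.1, -3, 0],
    [0.1, -3, 0]
  ],
  "turn": [
    [0, 0, 0],
    [0, 0, 0],
    [0, 0, 0],
    [0, 0, 0],
    [0, 0, 0],
    [0, 0, 0.05],
    [0, 0, 0.05],
    [0, 0, 0.05],
    [0, 0, 0.05],
    [0, 0, 0.05],
    [0, 0, 0.05],
    [0, 0, 0.05]
  ]
}}

```text
t: 7.78
tool_pos: [0.5112, 0.2408, 0.3512]
orientation: [2.472, 1.937, 0.002]
force: [-0.5, -0.1, -0.9]
opening: 0.0184
```

Request:
{"api": "arm_command", "payload": {
  "xyz": [
    [0.1, -3, 0],
    [0.1, -3, 0],
    [0.1, -2.5, 0],
    [0.1, -2, 0],
    [0, -0.1, 0],
    [0, 0, 0]
  ],
  "turn": [
    [0, 0, 0.05],
    [0, 0, 0.05],
    [0, 0, 0.05],
    [0, 0, 0.05],
    [0, 0, 0.038],
    [0, 0, 0]
  ]
}}

```text
t: 8.52
tool_pos: [0.5153, 0.1355, 0.351]
orientation: [2.227, 2.214, 0.002]
force: [-0.3, -0.1, -1.5]
opening: 0.0189
```

Run:
```python
from h import *
p=read_camera("side"); save("s1.png",cv2.resize(p["frame"][160:400,200:520],None,fx=2.4,fy=2.4)); w=cloud(p)
s=robot.read_state(); M=rot(s["orientation"]); print(s["t"],s["tool_pos"],s["opening"],s["force"],np.degrees(np.arctan2(M[1,1],M[0,1])),M[:,2])
for r in spotter.masks_of(p,"baren_centre"):
    P=w[r["pixels"]]; print(r["confidence"],r["centre"],np.nanmedian(P,0),np.nanpercentile(P,3,0),np.nanpercentile(P,97,0))
```

```text
8.575 [0.51530054 0.13580379 0.35082089] 0.018723556992524277 [-0.28760941 -0.77750575 -0.96037193] -0.34936101594463137 [ 1.28024190e-03  1.74146418e-04 -9.99999165e-01]
0.92 [374.1, 280.6] [0.52296167 0.60678949 0.00792606] [0.4827734  0.55701781 0.001289  ] [0.57413738 0.64304217 0.03187634]
0.88 [241.1, 332.7] [0.50905843 0.15912699 0.15849259] [0.46804353 0.09501702 0.1492228 ] [0.56192691 0.18952862 0.18229438]
```

View pics/s1.png

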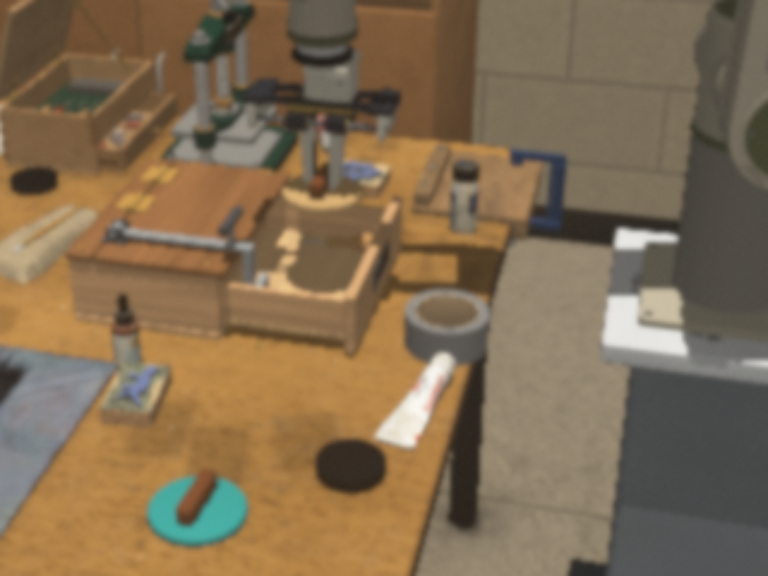

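The side view shows the baren (at crop (320,195)) held level above the drawer, and the turquoise one still on the bench. Now lowering it.

Request:
{"api": "arm_command", "payload": {
  "xyz": [
    [0, 0, -1.5],
    [0, 0, -2],
    [0, 0, -2],
    [0, 0, -2],
    [0, 0, -1.5],
    [0, 0, -1.2],
    [0, 0, -1],
    [0, 0, -0.7],
    [0, 0, -0.4],
    [0, 0, -0.2],
    [0, 0, 0],
    [0, 0, 0]
  ],
  "turn": [
    [0, 0, 0],
    [0, 0, 0],
    [0, 0, 0],
    [0, 0, 0],
    [0, 0, 0],
    [0, 0, 0],
    [0, 0, 0],
    [0, 0, 0],
    [0, 0, 0],
    [0, 0, 0],
    [0, 0, 0],
    [0, 0, 0]
  ]
}}

```text
t: 10.12
tool_pos: [0.5154, 0.1359, 0.2251]
orientation: [2.227, 2.216, 0.001]
force: [0.1, 0.2, -2.1]
opening: 0.019
```

Request:
{"api": "arm_command", "payload": {
  "xyz": [
    [0, 0, -0.1],
    [0, 0, -0.1],
    [0, 0, 0]
  ],
  "turn": [
    [0, 0, 0],
    [0, 0, 0],
    [0, 0, 0]
  ]
}}

```text
t: 10.5
tool_pos: [0.5158, 0.1359, 0.2237]
orientation: [2.226, 2.215, 0.002]
force: [-0.7, -1.3, 5.0]
opening: 0.0192
```

Request:
{"api": "arm_command", "payload": {
  "xyz": [
    [0, 0, 0],
    [0, 0, 0],
    [0, 0, 0],
    [0, 0, 1],
    [0, 0, 3],
    [0, 0, 4],
    [0, 0, 4],
    [0, 0, 3],
    [0, 0, 1],
    [0, 0, 0],
    [0, 0, 0]
  ],
  "turn": [
    [0, 0, 0],
    [0, 0, 0],
    [0, 0, 0],
    [0, 0, 0],
    [0, 0, 0],
    [0, 0, 0],
    [0, 0, 0],
    [0, 0, 0],
    [0, 0, 0],
    [0, 0, 0],
    [0, 0, 0]
  ],
  "gripper": 5
}}

```text
t: 11.88
tool_pos: [0.5148, 0.1358, 0.3809]
orientation: [-2.226, -2.215, 0.003]
force: [-0.5, -0.2, 0.1]
opening: 0.0499
```

Run:
```python
from h import *
p=read_camera("wrist"); save("w2.png",p["frame"]); w=cloud(p)
s=robot.read_state(); print(s["t"],s["tool_pos"],s["force"])
for q in("baren_centre","cutter_centre","stay_handle"):
  for r in spotter.masks_of(p,q):
    P=w[r["pixels"]]; print(q,r["confidence"],r["centre"],np.nanmedian(P,0).round(3),np.nanpercentile(P,2,0).round(3),np.nanpercentile(P,98,0).round(3))
z=w[...,2]; m=(z>.135)&(z<.162)&(abs(w[...,1]-.232)<.05)&(w[...,0]>.57)&(w[...,0]<.65); P=w[m]; print(m.sum(),np.percentile(P,[2,50,98],axis=0) if m.sum() else 0)
```

```text
11.925 [0.51479081 0.13578578 0.38085875] [-0.08459763  0.23250906 -0.25994258]
baren_centre 0.8 [212.9, 316.8] [0.516 0.144 0.036] [0.469 0.095 0.033] [0.562 0.187 0.06 ]
cutter_centre 0.57 [305.3, 297.2] [0.495 0.046 0.043] [0.47  0.035 0.029] [0.558 0.057 0.053]
stay_handle 0.86 [100.0, 501.2] [0.609 0.231 0.119] [0.581 0.203 0.087] [0.71  0.26  0.158]
stay_handle 0.69 [157.7, 336.7] [0.526 0.18  0.026] [0.444 0.008 0.024] [0.623 0.259 0.09 ]
3708 [[0.60218159 0.20078685 0.14765319]
 [0.60653091 0.23276001 0.15602153]
 [0.61469643 0.26126424 0.15832562]]
```

View pics/w2.png

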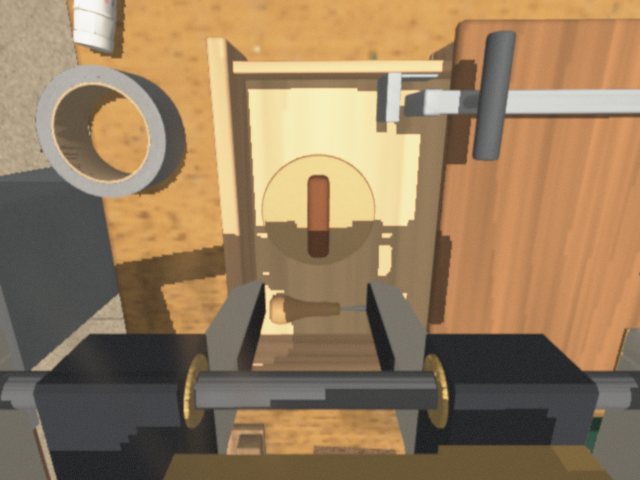

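The baren lies flat at (318,210), grip up, clear of the cutter at (300,308) and the strike strip at (393,95). The handle is at (492,95), so next I move over it.

Request:
{"api": "arm_command", "payload": {
  "xyz": [
    [1, 1, 0],
    [2, 2, 0],
    [2.3, 2.4, 0],
    [2, 2.2, 0],
    [1.5, 1.5, 0],
    [0.5, 0.5, 0],
    [0, 0, -1],
    [0, 0, -2],
    [0, 0, -2],
    [0, 0, -1],
    [0, 0, -0.5],
    [0, 0, 0]
  ],
  "turn": [
    [0, 0, 0.006],
    [0, 0, 0],
    [0, 0, 0],
    [0, 0, 0],
    [0, 0, 0],
    [0, 0, 0],
    [0, 0, 0],
    [0, 0, 0],
    [0, 0, 0],
    [0, 0, 0],
    [0, 0, 0],
    [0, 0, 0]
  ],
  "gripper": 4.5
}}

```text
t: 13.58
tool_pos: [0.6082, 0.2318, 0.3176]
orientation: [-2.22, -2.222, 0.0]
force: [-0.3, 0.9, 0.3]
opening: 0.0448
```

Request:
{"api": "arm_command", "payload": {
  "xyz": [
    [0, 0, 0],
    [0, 0, 0],
    [0, 0, 0],
    [0, 0, 0],
    [0, 0, 0]
  ],
  "turn": [
    [0, 0, 0],
    [0, 0, 0],
    [0, 0, 0],
    [0, 0, 0],
    [0, 0, 0]
  ],
  "gripper": 0,
  "force": 20
}}

```text
t: 14.2
tool_pos: [0.6091, 0.2319, 0.3183]
orientation: [2.219, 2.221, 0.004]
force: [5.8, 0.3, -2.6]
opening: 0.0132
```

Request:
{"api": "arm_command", "payload": {
  "xyz": [
    [0.25, 0, 0.76],
    [0.23, 0, 0.76],
    [0.26, 0, 0.74],
    [0.29, 0, 0.74],
    [0.33, 0, 0.72]
  ],
  "turn": [
    [0, 0, 0],
    [0, 0, 0],
    [0, 0, 0],
    [0, 0, 0],
    [0, 0, 0]
  ]
}}

```text
t: 14.82
tool_pos: [0.6218, 0.2319, 0.3549]
orientation: [-2.22, -2.222, 0.002]
force: [1.7, 0.9, -6.7]
opening: 0.0131
```

Request:
{"api": "arm_command", "payload": {
  "xyz": [
    [0.36, 0, 0.71],
    [0.4, 0, 0.68],
    [0.43, 0, 0.66],
    [0.47, 0, 0.64],
    [0.5, 0, 0.61],
    [0, 0, 0],
    [0, 0, 0]
  ],
  "turn": [
    [0, 0, 0],
    [0, 0, 0],
    [0, 0, 0],
    [0, 0, 0],
    [0, 0, 0],
    [0, 0, 0],
    [0, 0, 0]
  ]
}}

```text
t: 15.7
tool_pos: [0.6422, 0.232, 0.3898]
orientation: [-2.218, -2.222, 0.004]
force: [-14.8, -1.4, 6.3]
opening: 0.016
```

Request:
{"api": "arm_command", "payload": {
  "xyz": [
    [0, 0, 0],
    [0, 0, 0],
    [0, 0, 0],
    [0, 0, 1],
    [0, 0, 3],
    [0, 0, 3],
    [0, 0, 1],
    [0, 0, 0],
    [0, 0, 0]
  ],
  "turn": [
    [0, 0, 0],
    [0, 0, 0],
    [0, 0, 0],
    [0, 0, 0],
    [0, 0, 0],
    [0, 0, 0],
    [0, 0, 0],
    [0, 0, 0],
    [0, 0, 0]
  ],
  "gripper": 5
}}

```text
t: 16.82
tool_pos: [0.6433, 0.2318, 0.4661]
orientation: [-2.219, -2.222, 0.003]
force: [-0.8, -0.1, -0.3]
opening: 0.0502
```

```bash
cat > look.py <<'E'
import sys
from h import *
p=read_camera("side"); save(sys.argv[1],cv2.resize(p["frame"][200:350,220:420],None,fx=4,fy=4,interpolation=cv2.INTER_CUBIC)); w=cloud(p)
s=robot.read_state(); print(s["t"],s["tool_pos"],s["force"],s["opening"])
r=spotter.masks_of(p,"stay_handle")
for a in r[:1]:
    P=w[a["pixels"]]; P=P[abs(P[:,1]-.232)<.04]; print(a["confidence"],a["centre"],P.min(0),P.max(0)); np.set_printoptions(suppress=True,precision=3); T=P[P[:,2]>.14]; print("upper",len(T),np.percentile(T,[5,50,95],axis=0) if len(T) else 0)
E
python3 look.py s2.png
```

```text
16.875 [0.64330591 0.23182699 0.46593829] [-0.15795342 -1.25183425  0.8978856 ] 0.04996725020447725
0.79 [242.8, 285.0] [0.57724926 0.19722433 0.11503057] [0.76423219 0.26744341 0.22293325]
upper 281 [[0.583 0.218 0.147]
 [0.635 0.235 0.18 ]
 [0.695 0.256 0.221]]
```

View pics/s2.png

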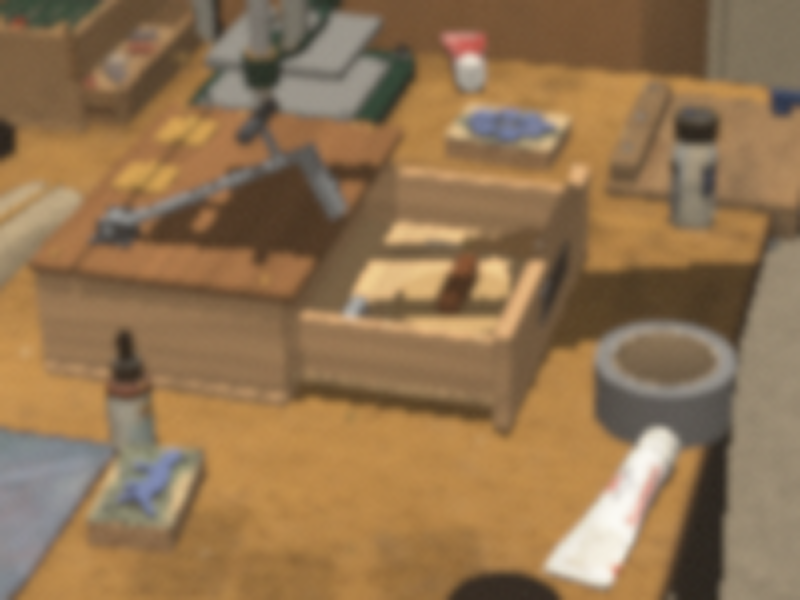

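The stay is up (bar at crop (210,190), nose at (325,180)) and the baren is visible in the drawer at (460,280). Now moving in front of the drawer with the fingers closed.

Request:
{"api": "arm_command", "payload": {
  "xyz": [
    [-1, -0.5, 0],
    [-2, -1, 0],
    [-3, -2, 0],
    [-3, -2, 0],
    [-3, -2, 0],
    [-3, -2, 0],
    [-3, -2, 0],
    [-3, -1.5, 0],
    [-2.3, -1, 0],
    [-1, -0.2, 0],
    [0, 0, -2]
  ],
  "turn": [
    [0, 0, 0],
    [0, 0, 0],
    [0, 0, 0],
    [0, 0, 0],
    [0, 0, 0],
    [0, 0, 0],
    [0, 0, 0],
    [0, 0, 0],
    [0, 0, 0],
    [0, 0, 0],
    [0, 0, 0]
  ],
  "gripper": 0
}}

```text
t: 18.3
tool_pos: [0.4007, 0.09, 0.4486]
orientation: [2.219, 2.221, 0.005]
force: [1.1, -0.1, 0.1]
opening: 0.0006
```

Request:
{"api": "arm_command", "payload": {
  "xyz": [
    [0, 0, -2.5],
    [0, 0, -3],
    [0, 0, -3],
    [0, 0, -3],
    [0, 0, -3],
    [0, 0, -3],
    [0, 0, -2.5],
    [0, 0, -1],
    [0, 0, -0.5],
    [0, 0, 0]
  ],
  "turn": [
    [0, 0, 0],
    [0, 0, 0],
    [0, 0, 0],
    [0, 0, 0],
    [0, 0, 0],
    [0, 0, 0],
    [0, 0, 0],
    [0, 0, 0],
    [0, 0, 0],
    [0, 0, 0]
  ]
}}

```text
t: 19.55
tool_pos: [0.4007, 0.09, 0.2331]
orientation: [2.22, 2.223, 0.0]
force: [-0.6, 0.0, 0.1]
opening: 0.0001
```

Request:
{"api": "arm_command", "payload": {
  "xyz": [
    [1, 0, 0],
    [0.5, 0, 0],
    [0.4, 0, 0],
    [0.4, 0, 0],
    [0.6, 0, 0],
    [0.8, 0, 0],
    [1, 0, 0],
    [1, 0, 0],
    [1, 0, 0],
    [1, 0, 0],
    [1, 0, 0],
    [1, 0, 0]
  ],
  "turn": [
    [0, 0, 0],
    [0, 0, 0],
    [0, 0, 0],
    [0, 0, 0],
    [0, 0, 0],
    [0, 0, 0],
    [0, 0, 0],
    [0, 0, 0],
    [0, 0, 0],
    [0, 0, 0],
    [0, 0, 0],
    [0, 0, 0]
  ]
}}

```text
t: 21.05
tool_pos: [0.4981, 0.0899, 0.2328]
orientation: [-2.22, -2.222, 0.0]
force: [-2.0, 0.0, 0.3]
opening: 0.0003
```

Request:
{"api": "arm_command", "payload": {
  "xyz": [
    [1, 0, 0],
    [1, 0, 0],
    [1, 0, 0],
    [1, 0, 0],
    [1, 0, 0],
    [0.8, 0, 0],
    [0.6, 0, 0],
    [0.4, 0, 0],
    [0.4, 0, 0],
    [0.3, 0, 0]
  ],
  "turn": [
    [0, 0, 0],
    [0, 0, 0],
    [0, 0, 0],
    [0, 0, 0],
    [0, 0, 0],
    [0, 0, 0],
    [0, 0, 0],
    [0, 0, 0],
    [0, 0, 0],
    [0, 0, 0]
  ]
}}

```text
t: 22.3
tool_pos: [0.5726, 0.0899, 0.233]
orientation: [2.22, 2.222, 0.0]
force: [-1.1, -0.3, 0.7]
opening: 0.0007
```

Request:
{"api": "arm_command", "payload": {
  "xyz": [
    [0.3, 0, 0],
    [0.3, 0, 0],
    [0.2, 0, 0],
    [0.2, 0, 0],
    [0, 0, 0]
  ],
  "turn": [
    [0, 0, 0],
    [0, 0, 0],
    [0, 0, 0],
    [0, 0, 0],
    [0, 0, 0]
  ]
}}

```text
t: 22.92
tool_pos: [0.5827, 0.0899, 0.233]
orientation: [2.22, 2.222, 0.001]
force: [0.4, 0.2, -0.7]
opening: 0.001
```

Request:
{"api": "arm_command", "payload": {
  "xyz": [
    [0.2, 0, 0],
    [0.2, 0, 0],
    [0, 0, 0]
  ],
  "turn": [
    [0, 0, 0],
    [0, 0, 0],
    [0, 0, 0]
  ]
}}

```text
t: 23.3
tool_pos: [0.5844, 0.09, 0.233]
orientation: [-2.216, -2.219, 0.009]
force: [-22.3, -1.2, 16.7]
opening: 0.0005
```

Run:
```python
from h import *
s=robot.read_state(); print(s["t"],s["tool_pos"],s["force"])
p=read_camera("top"); w=cloud(p); x,y,z=w[...,0],w[...,1],w[...,2]
m=(abs(z-.088)<.007)&(x<.65)&(x>.4)&(y>-.03)&(y<.30)
P=w[m]; print(m.sum(),np.percentile(P,[2,50,98],axis=0))
save("t3.png",cv2.resize(p["frame"][130:330,220:420],None,fx=3,fy=3,interpolation=cv2.INTER_CUBIC))
```

```text
23.3 [0.58438671 0.09002554 0.23297066] [-22.30478163  -1.19166987  16.67977251]
74 [[ 0.5974129  -0.00725997  0.08235891]
 [ 0.6006458   0.21104168  0.08784939]
 [ 0.617056    0.27381816  0.09452019]]
```

Request:
{"api": "arm_command", "payload": {
  "xyz": [
    [-1, 0, 0],
    [-2, 0, 0],
    [-3, 0, 0],
    [-1, 0, 1],
    [0, 0, 3],
    [0, 0, 4],
    [0, 0, 4],
    [0, 0, 4],
    [0, 0, 4],
    [0, 0, 2],
    [0, 0, 0.5],
    [0, 0, 0]
  ],
  "turn": [
    [0, 0, 0],
    [0, 0, 0],
    [0, 0, 0],
    [0, 0, 0],
    [0, 0, 0],
    [0, 0, 0],
    [0, 0, 0],
    [0, 0, 0],
    [0, 0, 0],
    [0, 0, 0],
    [0, 0, 0],
    [0, 0, 0]
  ]
}}

```text
t: 24.85
tool_pos: [0.5163, 0.0899, 0.4566]
orientation: [-2.22, -2.222, 0.002]
force: [-0.5, 0.3, -0.1]
opening: 0.0005
```

```bash
python3 look.py s3.png
python3 - <<'E'
from h import *
p=read_camera("top"); w=cloud(p); x,y,z=w[...,0],w[...,1],w[...,2]
m=(abs(z-.088)<.007)&(x<.65)&(x>.4)&(y>-.03)&(y<.30)
P=w[m]; print(m.sum(),np.percentile(P,[2,50,98],axis=0))
m=(z>.205)&(z<.24)&(x>.6)&(x<.70)&(abs(y-.232)<.05); P=w[m]; print("handle",m.sum(),np.percentile(P,[2,50,98],axis=0))
E
```

```text
24.9 [0.51625676 0.0898508  0.45603514] [ 0.78319763  0.37902221 -0.50059453] 0.0009985648591492352
0.55 [242.7, 282.7] [0.5785249  0.19948844 0.09901298] [0.76977869 0.26446319 0.22348577]
upper 257 [[0.584 0.215 0.146]
 [0.636 0.235 0.183]
 [0.697 0.258 0.221]]
46 [[ 0.59725464 -0.01118384  0.08302888]
 [ 0.60044802  0.24966839  0.08827834]
 [ 0.62163254  0.27561712  0.09387561]]
handle 155 [[0.63113538 0.20204789 0.20726201]
 [0.6398863  0.23262952 0.2224993 ]
 [0.64783623 0.26305036 0.22906957]]
```

View pics/s3.png

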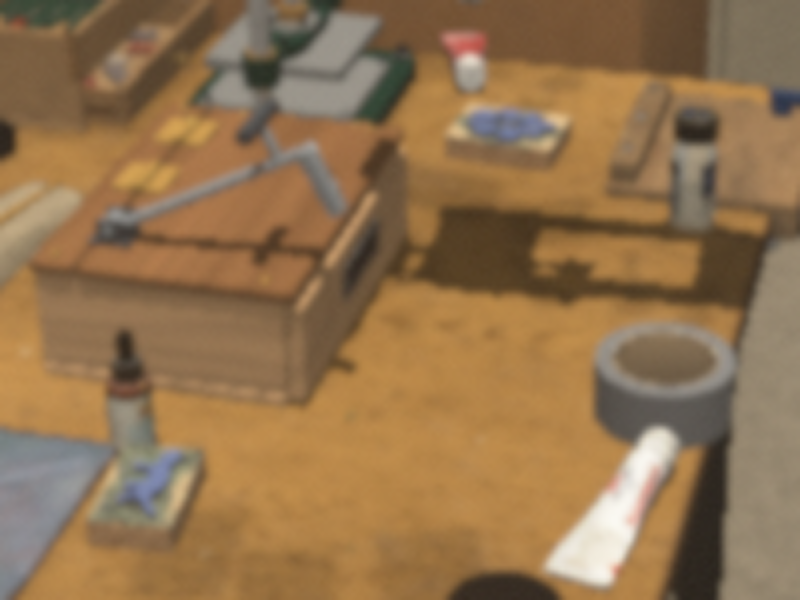

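The drawer is home and flush with the chest (crop (350,260)); the stay is still up with its handle at (258,120). Next I press the handle down from above.

Request:
{"api": "arm_command", "payload": {
  "xyz": [
    [1, 1, 0],
    [2, 2, 0],
    [2.5, 3, 0],
    [2.5, 3, 0],
    [2, 2.5, 0],
    [1.5, 1.7, 0],
    [0.9, 1, 0],
    [0, 0, -1],
    [0, 0, -1.5],
    [0, 0, -1],
    [0, 0, 0]
  ],
  "turn": [
    [0, 0, 0],
    [0, 0, 0],
    [0, 0, 0],
    [0, 0, 0],
    [0, 0, 0],
    [0, 0, 0],
    [0, 0, 0],
    [0, 0, 0],
    [0, 0, 0],
    [0, 0, 0],
    [0, 0, 0]
  ]
}}

```text
t: 26.38
tool_pos: [0.64, 0.2314, 0.4211]
orientation: [-2.22, -2.221, 0.004]
force: [0.1, -1.2, 0.2]
opening: 0.001
```

Request:
{"api": "arm_command", "payload": {
  "xyz": [
    [0, 0, -0.4],
    [-0.2, 0, -0.6],
    [-0.5, 0, -0.61],
    [-0.47, 0, -0.64],
    [-0.43, 0, -0.66],
    [-0.4, 0, -0.68],
    [-0.36, 0, -0.71]
  ],
  "turn": [
    [0, 0, 0],
    [0, 0, 0],
    [0, 0, 0],
    [0, 0, 0],
    [0, 0, 0],
    [0, 0, 0],
    [0, 0, 0]
  ]
}}

```text
t: 27.25
tool_pos: [0.616, 0.2319, 0.3796]
orientation: [-2.219, -2.222, 0.002]
force: [-7.0, -1.5, 5.2]
opening: 0.0009
```

Request:
{"api": "arm_command", "payload": {
  "xyz": [
    [-0.33, 0, -0.72],
    [-0.29, 0, -0.74],
    [-0.26, 0, -0.74],
    [-0.23, 0, -0.7],
    [0, 0, 0]
  ],
  "turn": [
    [0, 0, 0],
    [0, 0, 0],
    [0, 0, 0],
    [0, 0, 0],
    [0, 0, 0]
  ]
}}

```text
t: 27.88
tool_pos: [0.6051, 0.232, 0.3495]
orientation: [-2.219, -2.222, 0.003]
force: [0.1, 0.5, 0.4]
opening: 0.0007
```

Request:
{"api": "arm_command", "payload": {
  "xyz": [
    [0, 0, -0.3],
    [0, 0, -0.2],
    [0, 0, 0]
  ],
  "turn": [
    [0, 0, 0],
    [0, 0, 0],
    [0, 0, 0]
  ]
}}

```text
t: 28.25
tool_pos: [0.6059, 0.2319, 0.3459]
orientation: [2.22, 2.222, 0.001]
force: [0.3, -0.1, -0.9]
opening: 0.0008
```

Request:
{"api": "arm_command", "payload": {
  "xyz": [
    [0, 0, -0.2],
    [0, 0, -0.1],
    [0, 0, 0]
  ],
  "turn": [
    [0, 0, 0],
    [0, 0, 0],
    [0, 0, 0]
  ]
}}

```text
t: 28.62
tool_pos: [0.6057, 0.2319, 0.3427]
orientation: [2.22, 2.223, -0.0]
force: [-0.4, -0.1, 0.5]
opening: 0.0007
```

Request:
{"api": "arm_command", "payload": {
  "xyz": [
    [0, 0, -0.1],
    [0, 0, -0.1],
    [0, 0, 0]
  ],
  "turn": [
    [0, 0, 0],
    [0, 0, 0],
    [0, 0, 0]
  ]
}}

```text
t: 29.0
tool_pos: [0.6057, 0.2319, 0.3422]
orientation: [2.22, 2.222, 0.001]
force: [-4.0, -1.4, 9.0]
opening: 0.0006
```

```bash
python3 look.py s4.png
```

```text
29.05 [0.60574851 0.23186386 0.34220049] [-5.08417394 -0.77986044  8.07555155] 0.0006914440647712465
0.7 [259.2, 286.5] [0.57936668 0.19406069 0.06009577] [0.75911667 0.26430373 0.15640162]
upper 26 [[0.602 0.243 0.143]
 [0.605 0.258 0.148]
 [0.612 0.263 0.155]]
```

Request:
{"api": "arm_command", "payload": {
  "xyz": [
    [0, 0, -0.1],
    [0, 0, 0],
    [0, 0, 0]
  ],
  "turn": [
    [0, 0, 0],
    [0, 0, 0],
    [0, 0, 0]
  ]
}}

```text
t: 29.48
tool_pos: [0.6057, 0.2319, 0.3421]
orientation: [2.22, 2.222, 0.001]
force: [-6.6, -2.4, 12.4]
opening: 0.0004
```

Request:
{"api": "arm_command", "payload": {
  "xyz": [
    [0, 0, 0.5],
    [0, 0, 2],
    [0, 0, 4],
    [0, 0, 4],
    [-3, 0, 3],
    [-4, -2, 0],
    [-4, -3, 0],
    [-4, -3, 0],
    [-1, -1, 0],
    [0, 0, 0]
  ],
  "turn": [
    [0, 0, 0],
    [0, 0, 0],
    [0, 0, 0],
    [0, 0, 0],
    [0, 0, 0],
    [0, 0, 0],
    [0, 0, 0],
    [0, 0, 0],
    [0, 0, 0],
    [0, 0, 0]
  ]
}}

```text
t: 30.72
tool_pos: [0.4457, 0.1416, 0.4763]
orientation: [2.22, 2.221, 0.004]
force: [-0.1, 0.3, 0.8]
opening: 0.0001
```

```bash
python3 look.py s5.png
python3 - <<'E'
from h import *
p=read_camera("top"); w=cloud(p); x,y,z=w[...,0],w[...,1],w[...,2]
m=(z>.14)&(z<.2)&(x>.58)&(x<.66)&(abs(y-.232)<.05); P=w[m]; print("handle",m.sum(),np.percentile(P,[2,50,98],axis=0))
w0=np.load("top1.npy"); m=np.isfinite(w0[...,2])&np.isfinite(z)&(abs(z-w0[...,2])>.012)&(x>.2)&(x<1)&(abs(y)<.8)
n,l,s,c=cv2.connectedComponentsWithStats(m.astype(np.uint8)); print([(s[i].tolist()) for i in range(1,n) if s[i][4]>25])
E
```

```text
30.775 [0.44621793 0.14197274 0.47594121] [-0.53337523  0.4595085  -0.52229004] 0.0005299147783364364
0.88 [259.0, 292.9] [0.57894204 0.20077248 0.05947837] [0.75251126 0.26466869 0.15592776]
upper 58 [[0.602 0.204 0.144]
 [0.606 0.238 0.15 ]
 [0.612 0.262 0.154]]
handle 127 [[0.60108158 0.20124228 0.14453074]
 [0.60764578 0.22959719 0.15451482]
 [0.61488104 0.26185498 0.16254204]]
[[532, 168, 13, 8, 32], [505, 176, 12, 8, 26], [523, 176, 15, 8, 35], [518, 216, 13, 16, 37], [252, 220, 112, 197, 13165], [526, 238, 12, 15, 63], [191, 241, 34, 34, 447], [518, 256, 12, 7, 26], [501, 258, 16, 18, 52], [527, 310, 17, 14, 55], [505, 322, 10, 12, 28], [154, 327, 10, 12, 34], [383, 333, 15, 8, 34], [209, 335, 13, 9, 26], [364, 334, 10, 11, 31], [374, 340, 9, 9, 27]]
```

View pics/s5.png

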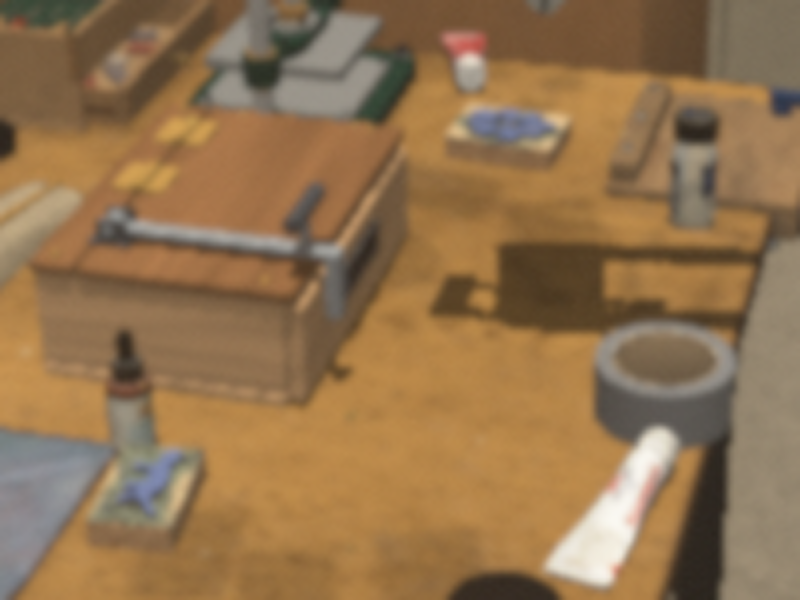

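The last side view shows the stay down with its nose in front of the closed drawer (crop (335,290)). The handle is at the same height as at the start, and nothing near the work has moved except the baren, so I'm handing in.

```bash
python3 -c "
from plant import robot; print(robot.close_job())"
```

```text
the job is handed in; nothing more can be done
None
```

The job is done and handed in at about 31 s of the 72 s allowed. The tan baren lies in the drawer, the drawer is fully home, and the stay is down and locked in front of it.

- **Baren:** I laid it flat on the drawer floor, grip up, between the cutter and the strike's strip while the stay still held the drawer open. A wrist picture before closing showed it clear of both.
- **Stay and drawer:** I lifted the stay by its T handle to about 0.5 rad and pushed the drawer to its stop. At the stop the wrist force was about 22 N sideways. It also showed about 17 N upward, which I did not explain.
- **Locking:** I pressed the handle down from above until it would go no further. The last pictures put it at x 0.608 m, with its top about 0.155 m up, as at the start. The nose hangs in front of the drawer front.
- **Other things:** Apart from where the arm, drawer and baren were, comparing heights in the top pictures before and after showed only small patches. I took these as noise and did not check each one. The side view shows the nearby bench things in place.
- **Not checked:** I could not see inside the drawer once it was shut.

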